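Shift the coil winder's gated speed lever from low to high

TASK

Shift the bench coil winder's speed lever from the low slot it stands in, through the zigzag gate, to the middle slot; pause there for a second with the lever still, then take it on round the gate into the high slot at its far end, fully home against the end of the slot, and let go of it. Leave the cardboard bin, the spool and the wrench where they are.

Things in the scene. Friction and masses are not known exactly. Their poses are not given: they have to be found in the camera images.
- console: Coil winder, fixed: blue base, grey sloping control face (210 x 320 mm) looking up and towards the operator, copper-wound drum on its right side. Origin on the table under the middle of the face; x away from the operator, y to the operator's left, z up. The face is tipped 35 degrees: up-slope is (0.819, 0, 0.574), the outward normal (-0.574, 0, 0.819).
- face (a point): Middle of the control face, 140 mm above the table. Axes: x = u up-slope, y = v left, z outward. An aluminium gate plate (136 x 100 x 5 mm) lies in it, nominally centred here, but it is clamped in elongated holes: the whole gate may sit up to 8 mm further up or down the slope, so its corners must be felt or seen.
- pivot (a point): Lever's pivot, 110 mm behind the face; axes as the face. Gate slots are 16 mm wide; rod 12 mm. Centre lines on the face (u, v mm, nominal): low slot (-28, -14), up to (0, -14), left to middle slot (0, 14), up to (32, 14), right to high slot (32, -14). The first leg also runs on 9 mm past its corner as a blind stub, to (9, -14). Walls stop the rod's centre 2 mm past each end.
- hoop (a point): Middle of the top cross tube of a fixed guard hoop of 16 mm tube leaning over the lever. In face axes (u, outward, mm): cross tubes at (120, 130) and (145, 235), posts at v = 150 and -150 from (100, -10) through these. It blocks an upright gripper over the upper gate; a tool pointing square at the face (leaning 35 degrees back to the operator) passes below.
- knob (a point): Centre of the lever's black dumbbell grip, on a 12 mm square steel bar (the rod), 205 mm from the pivot, 95 mm off the face. The grip lies along u: a waist 26 mm thick and 26 mm long (pinch it across v) between two end discs of 40 mm diameter, 10 mm thick. z points outward along the rod. It moves about 1.9 times as far as the rod does in the gate.
- lever_lean (a joint): Lean along the slope (rad): 0 square to the face, positive up-slope; u at the gate = 110 mm x tan(lean). Low leg about -0.25 to 0, blind stub 0.08, middle slot 0, high slot 0.28; all up to 0.09 lower or higher (clamping of the gate, play). The lever may start anywhere along the low leg. No spring: it stays where it is left by friction (it takes 1 to 5 N at the grip).
- lever_side (a joint): Sideways lean (rad), positive to the operator's left: about -0.13 in the low slot, 0.13 in the middle slot, -0.13 in the high slot, with 0.02 of play. No spring: it stays by friction, about 4 N at the grip.
- bin: Open cardboard stock bin, 180 x 110 x 70 mm, loose beside the winder. Origin under its centre.
- spool: Copper wire spool, 90 mm across, 70 mm high, standing loose beside the winder. Origin under its centre.
- wrench: Steel wrench, 170 mm long, lying loose on the table in front of the winder. Origin near its middle, x along it.

How it is judged:
On the way:
1. the lever stands still in the middle slot for half a second (value of joint lever_side above 0.085 rad and value of joint lever_lean between -0.13 and 0.13 rad and velocity of joint lever_lean between -0.15 and 0.15 rad/s and velocity of joint lever_side between -0.15 and 0.15 rad/s), for 0.5 s.
At the end, for the whole second after the job is handed in: The lever rests, let go, in the high slot at the gate's far end (lever_lean above 0.185 rad and lever_side below -0.085 rad, moving slower than 0.15 rad/s), and the bin, spool and wrench are within 30 mm of where they stood (value of joint lever_side below -0.085 rad and value of joint lever_lean above 0.185 rad and velocity of joint lever_lean between -0.15 and 0.15 rad/s and velocity of joint lever_side between -0.15 and 0.15 rad/s and distance of each of bin, spool, wrench from where it was at the start of the episode below 0.03 m); the robot touches nothing.
It fails at once if the bin is knocked away (over 30 mm) (distance of bin from where it was at the start of the episode above 0.03 m).
It fails at once if the spool is knocked away (over 30 mm) (distance of spool from where it was at the start of the episode above 0.03 m).
It fails at once if the wrench is knocked away (over 30 mm) (distance of wrench from where it was at the start of the episode above 0.03 m).
It also fails if it takes over 67 s, if anything falls off the work surface, if the arm or the gripper's body presses on something with over 40 N, if the wrist force passes 120 N, or if a joint passes its speed limit or range.

ROBOT

A 6-joint arm with a two-finger parallel gripper is mounted at the origin on the work surface. World frame = base frame: x ahead of the robot, y to its left, z up, the work surface at z = 0. Lengths are in m, angles in rad, forces in N, time in s.
With the tool pointing down it reaches from about 0.35 to 0.85 m from the base axis. Payload 8.1 kg.
Tool frame: the origin (TCP) lies on the centre line of the jaws, within the pads' length; the fingertips stand 25 mm ahead of it and the grasp point (between the pads) lies 6 mm ahead of it; x points along the fingers, y is the direction in which the jaws open and shut, and the axes are right-handed (so a half turn about x gives the same grasp; the last joint's range is limited). The gripper opens to 93 mm and grips with 3 to 60 N. Pads are 15 mm wide; open, the fingers measure 128 mm over their backs; the gripper's body (75 mm by 188 mm) begins 65 mm behind the grasp point.
Start: joints at [1.095, 0.13, 1.488, -0, 1.523, -0.085], TCP at [0.229, 0.555, 0.244] pointing down, gripper open.
Joint ranges: [-2.96, 2.96], [-0.89, 2.26], [0.02, 2.5], [-1.34, 4.48], [0, 2.73], [-2.66, 2.66]. Speed limits (rad/s): [2.39, 2.39, 2.79, 3.14, 3.14, 3.14].

INTERFACE

Orientations are given as a rotation vector (axis times angle).
In Python, from plant import telemetry, read_camera, camera_params, robot gives the robot as it stands.
- The arm moves only by the tool step_arm, never from a script. Its argument "commands" is a list of rows, each an object with "xyz": the shift along the tool's x, y, z in mm, a list of three; "turn": the turn, a rotation vector about the tool's x, y, z in rad, a list of three; "grip": the finger opening in mm, from 0 to 93. In form: [{"xyz": [dx, dy, dz], "turn": [ax, ay, az], "grip": grip}, ...]. A call has 1 to 12 rows; each row is the pose to reach, as a shift and turn from the pose commanded when the call began, along the tool's axes at that moment; what a row does not reach only later rows make up. A row lasts 1/8 s, in which the tool goes at most 62.5 mm and 10.7 degrees, less where a joint would pass 70% of its speed; a pose out of reach is approached as far as the arm can. A call with a gripper value outside its range is refused whole. The fingers move at their own pace and stop on an object; "force" is the grip in N (left out, the last holds). Time passes only in rows, so rows that repeat a pose let the fingers close. It gives the time, the measured TCP pose, the force and the opening at its end, in the units of the state.
- telemetry.read_state(): the state, without advancing time (a new reading comes with each control period).
- read_camera(name): name is "scene" or "top" or "wrist"; returns the picture (400x640x3 uint8, red, green, blue); there is no depth.
- camera_params(name): a dict with "mtx" (3x3 intrinsics, pixels), "k1" (the pictures are not rectified: a ray, as slopes to the right and down, at radius r is drawn at 1 + k1 r^2 times it, then the intrinsics apply), "rvec" (rotation vector, rad) and "tvec" (3), from world to camera coordinates, as OpenCV has them. Camera axes: x right, y down, z forward; pixel columns grow to the right and rows downward; lengths in m; the calibration is good to about 2 mm. A picture is of the moment at which its call begins: read the wrist's pose just before it. camera_params takes no time and is no camera call; for the wrist camera it gives the pose at the moment of the call.
- robot.close_job(): hands the job in, once; it reports no verdict.
The state is a dict: "t": time; "q": joint angles; "dq": joint speeds; "joint_torque": joint torques, N m; "tool_pos": TCP position; "orientation": TCP orientation; "force": force on the tool from outside, world axes, zero at the start; "wrist_torque": the same for the moment, N m; "opening": finger opening in m.
Only numpy, scipy, OpenCV 4.12 (cv2) and the standard library are available. Lean on these libraries where they do the work, as an engineer would, in place of code of your own. Each camera call takes 0.05 s, during which the arm holds its last target. There are 200 camera calls.

## Working session

There is one attempt and no reset: what is moved stays moved. The work goes in short steps, Python scripts to look and compute and a tool call to move; the robot and the scene stay as the last step left them, time stands still between calls to the robot, and variables do not carry over. Pictures are saved under pics/ and viewed, about 8 in all and at most 12, crops included, and the job is handed in when it is done.

Besides the shell and the picture viewer there is one more tool, called after "Emit:" by a JSON object that holds its "op" and its "data". step_arm: Moves the arm, as the interface text tells. Its arguments: {"type":"object","properties":{"commands":{"type":"array"},"force":{"type":"number"}},"required":["commands"]}

```bash
mkdir -p pics
python3 - <<'E'
from plant import telemetry, read_camera, camera_params
import cv2,numpy as np
for n in("scene","top"):
    im=read_camera(n); cv2.imwrite(f"pics/{n}0.png",im[:,:,::-1])
    p=camera_params(n); R=cv2.Rodrigues(np.array(p["rvec"]))[0]
    print(n,np.array(p["mtx"]).tolist(),p["k1"],(-R.T@np.array(p["tvec"])).round(3),R.round(3).tolist())
print(telemetry.read_state())
E
```

```text
scene [[450.2312115513244, 0.0, 317.7870268647102], [0.0, 450.2312115513244, 198.53586492054157], [0.0, 0.0, 1.0]] 0.04258302214085935 [0.942 0.501 1.121] [[-0.753, 0.658, -0.005], [0.547, 0.62, -0.563], [-0.367, -0.427, -0.827]]
top [[412.4016560981592, 0.0, 316.9667475577007], [0.0, 412.4016560981592, 202.60163364022117], [0.0, 0.0, 1.0]] -0.07223587836664352 [0.413 0.069 1.211] [[-0.013, -1.0, 0.008], [-0.989, 0.011, -0.148], [0.147, -0.01, -0.989]]
{'t': 0.1, 'q': array([ 1.09462702e+00,  1.31044030e-01,  1.48919306e+00, -4.57769991e-05,
        1.52301138e+00, -8.54158938e-02]), 'dq': array([ 0.00117318, -0.0014808 , -0.00272727,  0.00052823,  0.00046548,
        0.00123249]), 'joint_torque': array([ 6.62559105e-04, -5.61339319e+01, -4.93096733e+01,  7.70071498e-02,
        2.90449045e-02, -8.91262266e-05]), 'tool_pos': array([0.22831099, 0.55433935, 0.24270472]), 'orientation': array([ 0.30529308,  1.54938826, -0.30782538]), 'force': array([ 0.11609879,  0.18463458, -0.37296066]), 'wrist_torque': array([ 0.00212   , -0.00317233, -0.05099583]), 'opening': 0.09276572622452811}
```

View pics/scene0.png

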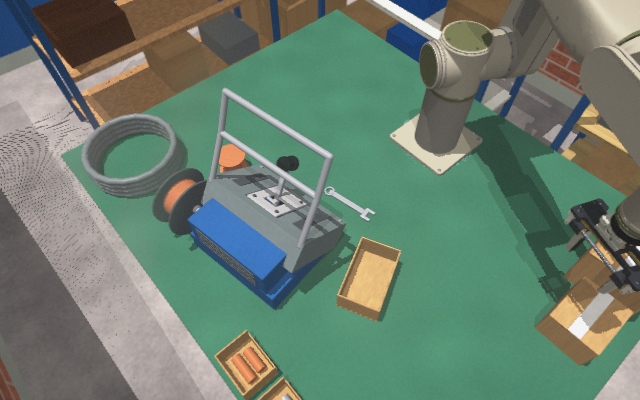

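View pics/top0.png

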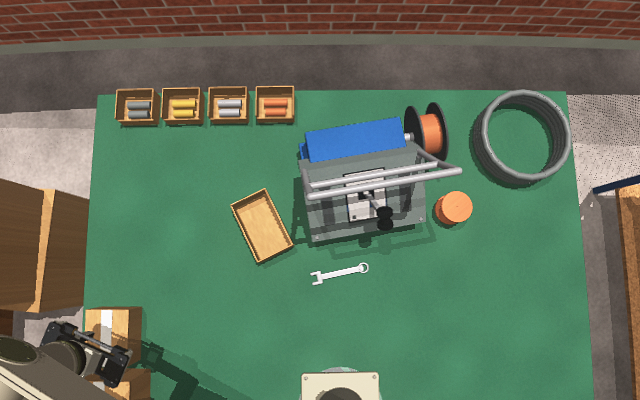

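The scene view shows the winder with its guard, the knob at about (288,162) and the gate at about (275,200). In the top view the gate is near (366,197), the knob at (384,217), the bin to the left of the console, the spool to the right and the wrench in front. Next I'll enlarge both views to pick points.

Run:
```python
import cv2,numpy as np
a=cv2.imread("pics/top0.png")[110:250,285:475]; b=cv2.imread("pics/scene0.png")[80:310,180:360]
a=cv2.resize(a,None,fx=4,fy=4,interpolation=cv2.INTER_CUBIC)
b=cv2.resize(b,None,fx=2.6,fy=2.6,interpolation=cv2.INTER_CUBIC)
def grid(im,f,x0,y0,s=20):
    for x in range(-(-x0//s)*s,int(x0+im.shape[1]/f),s):
        c=int((x-x0)*f);cv2.putText(im,str(x),(c,10),0,.38,(0,0,255),1);cv2.line(im,(c,12),(c,im.shape[0]),(0,255,255) ,1) if 0 else cv2.line(im,(c,12),(c,18),(0,0,255),1)
    for y in range(-(-y0//s)*s,int(y0+im.shape[0]/f),s):
        c=int((y-y0)*f);cv2.putText(im,str(y),(0,c+4),0,.38,(0,0,255),1);cv2.line(im,(26,c),(32,c),(0,0,255),1)
grid(a,4,285,110);grid(b,2.6,180,80)
cv2.imwrite("pics/a.png",a);cv2.imwrite("pics/b.png",b)
```

```text
(no output)
```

View pics/a.png

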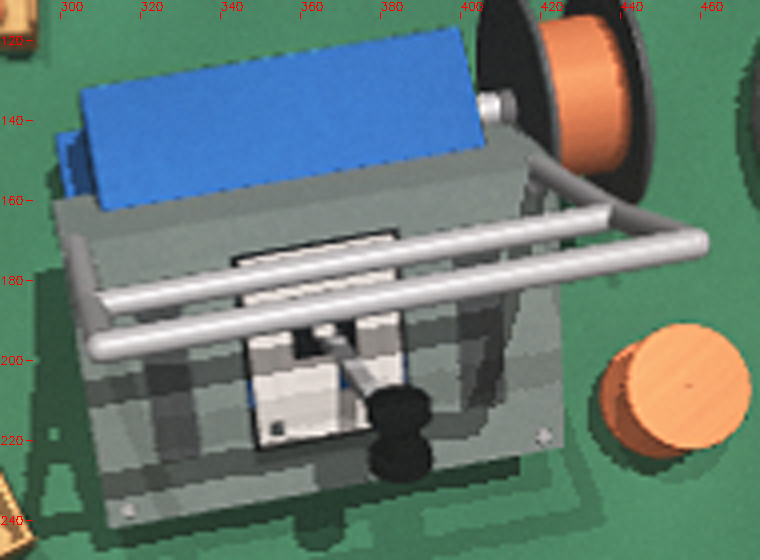

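View pics/b.png

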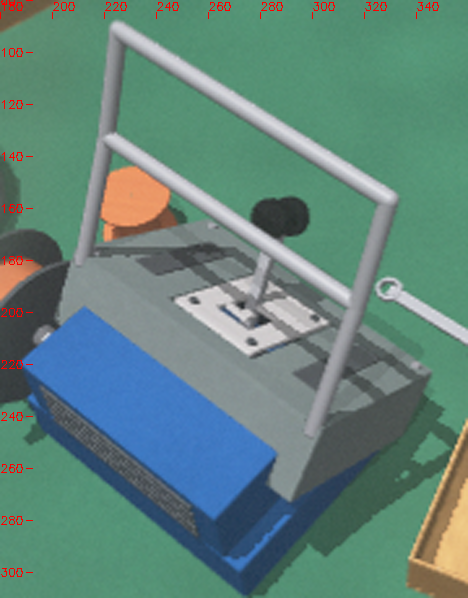

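Picked points, full-image pixels.
- **Top view:** hoop ends at (310.7,196.2) and (459.5,170.5), lower face corners at (312.5,241.7) and (426,221.7), knob at (385,218).
- **Scene view:** hoop ends at (225,91) and (330,157), knob at (287,163).

I'll fit the console pose, the gate offset and the lever angles from these.

```bash
cat > h.py <<'E'
import numpy as np,cv2
from scipy.optimize import least_squares
from scipy.spatial.transform import Rotation as Ro
s,c=np.sin(np.radians(35)),np.cos(np.radians(35))
F=np.array([[c,0,-s],[0,1,0],[s,0,c]])   # face axes as columns, console frame
def face2world(pose,p):
    x,y,yaw=pose
    q=F@np.asarray(p,float)+[0,0,.14]
    return Ro.from_euler('z',yaw).apply(q)+[x,y,0]
def facerot(pose): return Ro.from_euler('z',pose[2]).as_matrix()@F
def proj(P,p):
    R=cv2.Rodrigues(np.array(P["rvec"],float))[0]; X=R@p+np.array(P["tvec"]).ravel()
    a=X[:2]/X[2]; a=a*(1+P["k1"]*(a@a)); K=np.array(P["mtx"]); return K[:2,:2]@a+K[:2,2]
def knob(lean,side,r=.205):  # face axes
    d=np.array([np.tan(lean),np.tan(side),1]); return r*d/np.linalg.norm(d)-[0,0,.11]
E
cat > fit.py <<'E'
from h import *
from plant import camera_params
PT,PS=camera_params("top"),camera_params("scene")
m=1e-3
T=[((145,150,235),310.7,196.2),((145,-150,235),459.5,170.5),((-105,160,0),312.5,241.7),((-105,-160,0),426.2,221.7),((105,160,0),298.2,160.5)]
S=[((145,-150,235),225,90.8),((145,150,235),330,156.9),((120,-150,130),221.5,133),((120,150,130),315.4,195.4),((-105,160,0),345.4,224.2),((105,160,0),291.5,273)]
G=[(PT,68,50,343.7,175.5),(PT,68,-50,383.7,168),(PT,-68,50,349.5,222.5),(PS,68,50,277,216.5),(PS,68,-50,247.3,194.6),(PS,-68,50,306.2,203.8)]
def res(v,lab=False):
    pose=v[:3];r=[]
    for P,L in((PT,T),(PS,S)):
        for p,a,b in L: r.append(proj(P,face2world(pose,np.array(p)*m))-[a,b])
    for P,u,w,a,b in G: r.append(proj(P,face2world(pose,[u*m+v[3],w*m,.003]))-[a,b])
    k=face2world(pose,knob(v[4],v[5]))
    r+= [proj(PT,k)-[385,218.2],proj(PS,k)-[286.9,163]]
    return np.array(r) if lab else np.ravel(r)
o=least_squares(res,[.5,-.05,0.1,0,-.1,-.13],x_scale=[.1,.1,.1,.01,.1,.1],loss='soft_l1')
print(o.x.round(4)); print(res(o.x,1).round(1).tolist()); np.save("pose.npy",o.x)
k=face2world(o.x[:3],knob(*o.x[4:6])); print("knob",k.round(4),knob(*o.x[4:6]).round(4))
E
python3 fit.py
```

```text
[ 0.5854 -0.0715  0.1566  0.0055 -0.0916 -0.1322]
[[-0.7, -1.0], [-1.2, -0.0], [-0.7, -0.8], [-0.7, -0.4], [1.9, 10.0], [0.1, 0.5], [-1.7, 0.2], [-1.0, -1.0], [0.7, 2.2], [0.4, -1.2], [11.0, -27.9], [1.0, -0.3], [-0.6, 0.9], [0.4, -1.1], [-0.7, -1.3], [-0.0, -0.7], [0.4, -0.1], [0.2, -0.1], [0.1, 0.3]]
knob [ 0.5222 -0.1087  0.205 ] [-0.0186 -0.0269  0.0924]
```

```bash
sed -i 's/,((105,160,0),298.2,160.5)//; s/,((105,160,0),291.5,273)//' fit.py; python3 fit.py
cat >> h.py <<'E'
def tool_target(pose,g,tilt=0,flip=1,pan=0):
    """grasp point g in face axes (m); tilt up-slope; flip=sign of tool y along v"""
    R=facerot(pose); d=np.array([np.sin(tilt),0,np.cos(tilt)]); x=-d; y=np.array([0,flip,0.]); 
    Rt=R@np.c_[x,y,np.cross(x,y)]; return face2world(pose,g)-.006*Rt[:,0],Rt
def delta(st,p,Rt):
    R0=Ro.from_rotvec(st["orientation"]).as_matrix()
    return (R0.T@(p-st["tool_pos"])*1e3).round(1),Ro.from_matrix(R0.T@Rt).as_rotvec().round(3)
E
python3 - <<'E'
from h import *
from plant import telemetry
st=telemetry.read_state(); v=np.load("pose.npy")
print(Ro.from_rotvec(st["orientation"]).as_matrix().round(3).tolist())
for f in(1,-1):
  for out in(.07,.0):
    p,R=tool_target(v[:3],knob(*v[4:6])+[0,0,out],0,f); print(f,out,p.round(4),*delta(st,p,R))
E
```

```text
[ 0.5844 -0.0717  0.1625  0.0069 -0.0854 -0.1288]
[[-0.4, -0.1], [-1.2, 0.0], [-0.4, -0.1], [-0.5, -0.4], [0.1, 0.5], [-1.2, -0.4], [-0.9, -1.1], [1.3, 1.7], [0.7, -1.8], [1.0, -0.2], [-0.6, 0.7], [0.6, -1.1], [-0.6, -1.4], [-0.1, -0.7], [0.4, -0.4], [0.2, -0.1], [0.2, 0.1]]
knob [ 0.5222 -0.1085  0.2059] [-0.0173 -0.0262  0.0926]
[[-0.001, 0.381, 0.925], [-0.001, 0.925, -0.381], [-1.0, -0.002, -0.0]]
1 0.07 [ 0.4792 -0.1155  0.2681] [ -24.6 -523.9  487.1] [-0.535 -0.596  0.17 ]
1 0.0 [ 0.5188 -0.109   0.2108] [  32.7 -502.7  521.3] [-0.535 -0.596  0.17 ]
-1 0.07 [ 0.4792 -0.1155  0.2681] [ -24.6 -523.9  487.1] [2.485 0.224 0.784]
-1 0.0 [ 0.5188 -0.109   0.2108] [  32.7 -502.7  521.3] [2.485 0.224 0.784]
```

Emit:
{"op": "step_arm", "data": {"commands": [{"xyz": [-80,-40,40],"turn": [0,0,0],"grip": 93},{"xyz": [-80,-100,80],"turn": [-0.1,-0.1,0.03],"grip": 93},{"xyz": [-80,-520,440],"turn": [-0.535,-0.596,0.17],"grip": 93},{"xyz": [-80,-520,440],"turn": [-0.535,-0.596,0.17],"grip": 93},{"xyz": [-80,-520,440],"turn": [-0.535,-0.596,0.17],"grip": 93},{"xyz": [-80,-520,440],"turn": [-0.535,-0.596,0.17],"grip": 93},{"xyz": [-80,-520,440],"turn": [-0.535,-0.596,0.17],"grip": 93},{"xyz": [-80,-520,440],"turn": [-0.535,-0.596,0.17],"grip": 93},{"xyz": [-80,-520,440],"turn": [-0.535,-0.596,0.17],"grip": 93},{"xyz": [-80,-520,440],"turn": [-0.535,-0.596,0.17],"grip": 93},{"xyz": [-80,-520,440],"turn": [-0.535,-0.596,0.17],"grip": 93},{"xyz": [-80,-520,440],"turn": [-0.535,-0.596,0.17],"grip": 93}]}}

```text
t: 1.6
tool_pos: [0.4596, -0.0309, 0.3274]
orientation: [-0.075, 0.965, 0.153]
force: [0.2, 0.7, 0.4]
opening: 0.0928
```

Emit:
{"op": "step_arm", "data": {"commands": [{"xyz": [0,0,0],"turn": [0,0,0],"grip": 93},{"xyz": [0,0,0],"turn": [0,0,0],"grip": 93}]}}

```text
t: 1.85
tool_pos: [0.4596, -0.0296, 0.3273]
orientation: [-0.074, 0.967, 0.151]
force: [-0.6, 0.6, -0.4]
opening: 0.0931
```

```bash
cat > chk.py <<'E'
import sys
from h import *
from plant import telemetry
st=telemetry.read_state(); v=np.load("pose.npy"); Rf=facerot(v[:3])
R0=Ro.from_rotvec(st["orientation"]).as_matrix()
g=st["tool_pos"]+.006*R0[:,0]; gf=Rf.T@(g-face2world(v[:3],[0,0,0]))
print("t",st["t"],"q",st["q"].round(2),"grasp uvn mm",(gf*1e3).round(1),"F uvn",(Rf.T@st["force"]).round(1),"open",round(st["opening"]*1e3,1),"toolR",(Rf.T@R0).round(2).tolist())
E
python3 chk.py
python3 - <<'E'
from h import *
from plant import telemetry,read_camera,camera_params
st=telemetry.read_state(); v=np.load("pose.npy"); P=camera_params("wrist")
im=read_camera("wrist")[:,:,::-1].copy(); cv2.imwrite("pics/w0.png",im)
for out in(.07,.0):
    p,R=tool_target(v[:3],knob(*v[4:6])+[0,0,out],0,1); print(out,*delta(st,p,R))
for q in(knob(*v[4:6]),[.075,.05,.003],[.075,-.05,.003],[-.061,.05,.003],[-.061,-.05,.003]): print(proj(P,face2world(v[:3],q)).round(1))
E
```

```text
t 1.85 q [-0.43 -0.89  2.23  0.34  1.3  -2.16] grasp uvn mm [ 12.1  61.8 214.1] F uvn [-0.7  0.7 -0.1] open 93.1 toolR [[-0.01, 0.0, 1.0], [0.0, 1.0, -0.0], [-1.0, 0.0, -0.01]]
0.07 [ 51.5 -88.3 -28.8] [-0.004 -0.009 -0.003]
0.0 [121.5 -88.5 -28.2] [-0.004 -0.009 -0.003]
[219.4 165.2]
[313.8 229.9]
[229.2 230.1]
[312.6 110.8]
[219.3 111. ]
```

View pics/w0.png

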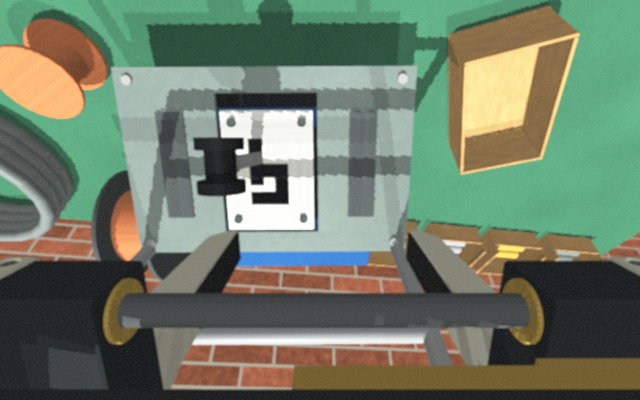

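The wrist view puts the knob at about (220,166), against a prediction of (219,165), and the plate corners match within about 3 px, so the fit holds. Joint 2 hit its limit and the last move stopped short, so I'll use a small test step.

Emit:
{"op": "step_arm", "data": {"commands": [{"xyz": [30,0,0],"turn": [0,0,0],"grip": 93},{"xyz": [30,0,0],"turn": [0,0,0],"grip": 93},{"xyz": [30,0,0],"turn": [0,0,0],"grip": 93},{"xyz": [30,0,0],"turn": [0,0,0],"grip": 93}]}}

```text
t: 2.4
tool_pos: [0.4767, -0.0254, 0.3042]
orientation: [-0.077, 0.965, 0.154]
force: [0.4, -0.4, 0.9]
opening: 0.0924
```

```bash
python3 chk.py
```

```text
t 2.4 q [-0.39 -0.84  2.25  0.33  1.22 -2.16] grasp uvn mm [ 13.2  63.2 185.2] F uvn [ 0.8 -0.5  0.5] open 92.4 toolR [[-0.01, -0.0, 1.0], [0.0, 1.0, 0.0], [-1.0, 0.0, -0.01]]
```

Emit:
{"op": "step_arm", "data": {"commands": [{"xyz": [22,-89,-30],"turn": [0,0,0],"grip": 93},{"xyz": [22,-89,-30],"turn": [0,0,0],"grip": 93},{"xyz": [22,-89,-30],"turn": [0,0,0],"grip": 93},{"xyz": [22,-89,-30],"turn": [0,0,0],"grip": 93},{"xyz": [22,-89,-30],"turn": [0,0,0],"grip": 93},{"xyz": [22,-89,-30],"turn": [0,0,0],"grip": 93}]}}

```text
t: 3.15
tool_pos: [0.4792, -0.1152, 0.2682]
orientation: [-0.077, 0.965, 0.154]
force: [0.0, 0.7, 0.0]
opening: 0.0929
```

```bash
python3 chk.py
```

```text
t 3.15 q [-0.65 -0.71  2.24  0.46  1.21 -2.46] grasp uvn mm [-17.2 -25.9 162.6] F uvn [ 0.1  0.7 -0.1] open 92.9 toolR [[-0.01, -0.0, 1.0], [0.0, 1.0, 0.0], [-1.0, 0.0, -0.01]]
```

Emit:
{"op": "step_arm", "data": {"commands": [{"xyz": [15,0,0],"turn": [0,0,0],"grip": 93},{"xyz": [30,0,0],"turn": [0,0,0],"grip": 93},{"xyz": [30,0,0],"turn": [0,0,0],"grip": 93},{"xyz": [30,0,0],"turn": [0,0,0],"grip": 93}]}}

```text
t: 3.65
tool_pos: [0.4958, -0.1128, 0.2434]
orientation: [-0.076, 0.966, 0.153]
force: [-1.1, -0.1, 0.5]
opening: 0.0927
```

```bash
python3 chk.py;  python3 - <<'E'
from h import *
from plant import read_camera,camera_params
v=np.load("pose.npy"); P=camera_params("wrist")
im=read_camera("wrist")[:,:,::-1].copy()
k=knob(*v[4:6]);z=k+[0,0,.11];z/=np.linalg.norm(z);u=np.cross([0,1,0],z);u/=np.linalg.norm(u)
for d in(-.023,-.013,0,.013,.023):
    a=proj(P,face2world(v[:3],k+d*u));print(d,a.round(1));cv2.circle(im,tuple(int(i) for i in a),2,(0,0,255),-1)
cv2.imwrite("pics/w1.png",im)
E
```

```text
t 3.65 q [-0.61 -0.65  2.25  0.46  1.13 -2.46] grasp uvn mm [-17.8 -26.2 132.6] F uvn [-0.7  0.1  1. ] open 92.7 toolR [[-0.01, 0.0, 1.0], [0.0, 1.0, -0.0], [-1.0, 0.0, -0.01]]
-0.023 [325. 198.]
-0.013 [324.9 214. ]
0 [324.9 234.5]
0.013 [324.9 254.4]
0.023 [324.8 269.5]
```

View pics/w1.png

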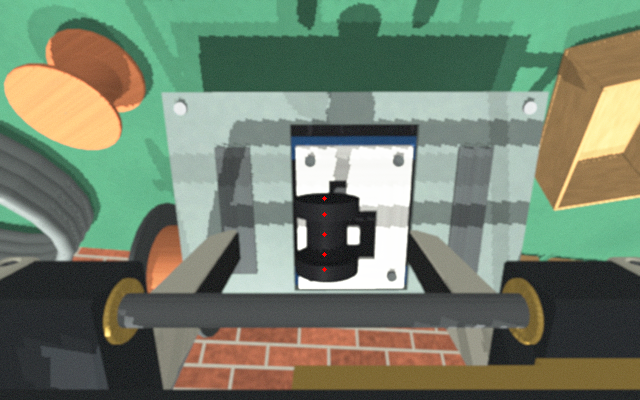

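The dots for the fitted knob fall on the dumbbell's axis: waist at about (327,236), discs at y about 203 and 268. I'll go in and close.

Emit:
{"op": "step_arm", "data": {"commands": [{"xyz": [20,0,0],"turn": [0,0,0],"grip": 93},{"xyz": [40,0,1],"turn": [0,0,0],"grip": 93},{"xyz": [40,0,1],"turn": [0,0,0],"grip": 93},{"xyz": [40,0,1],"turn": [0,0,0],"grip": 93},{"xyz": [40,0,1],"turn": [0,0,0],"grip": 24},{"xyz": [40,0,1],"turn": [0,0,0],"grip": 24},{"xyz": [40,0,1],"turn": [0,0,0],"grip": 24},{"xyz": [40,0,1],"turn": [0,0,0],"grip": 24},{"xyz": [40,0,1],"turn": [0,0,0],"grip": 24},{"xyz": [40,0,1],"turn": [0,0,0],"grip": 24},{"xyz": [40,0,1],"turn": [0,0,0],"grip": 24},{"xyz": [40,0,1],"turn": [0,0,0],"grip": 24}], "force": 10}}

```text
t: 5.2
tool_pos: [0.5188, -0.1087, 0.2102]
orientation: [-0.075, 0.967, 0.153]
force: [-0.2, 2.5, 1.2]
opening: 0.0254
```

```bash
python3 chk.py
```

```text
t 5.2 q [-0.56 -0.55  2.25  0.46  1.02 -2.46] grasp uvn mm [-17.7 -25.9  92. ] F uvn [0.9 2.5 0.9] open 25.4 toolR [[-0.01, 0.0, 1.0], [0.0, 1.0, -0.0], [-1.0, 0.0, -0.01]]
```

Emit:
{"op": "step_arm", "data": {"commands": [{"xyz": [0,0,5],"turn": [0,0,0],"grip": 24},{"xyz": [-1,0,10],"turn": [0,0,0],"grip": 24},{"xyz": [-2,0,15],"turn": [0,0,0],"grip": 24},{"xyz": [-2,0,20],"turn": [0,0,0],"grip": 24},{"xyz": [-2,0,25],"turn": [0,0,0],"grip": 24},{"xyz": [-2,0,30],"turn": [0,0,0],"grip": 24},{"xyz": [-2,0,30],"turn": [0,0,0],"grip": 24},{"xyz": [-2,0,30],"turn": [0,0,0],"grip": 24}], "force": 20}}

```text
t: 6.2
tool_pos: [0.5419, -0.1047, 0.2279]
orientation: [-0.075, 0.968, 0.154]
force: [3.0, 3.6, -13.3]
opening: 0.0257
```

```bash
python3 chk.py
```

```text
t 6.2 q [-0.52 -0.49  2.18  0.44  1.01 -2.4 ] grasp uvn mm [ 11.6 -25.6  93.1] F uvn [ -4.7   3.1 -12.9] open 25.7 toolR [[-0.01, 0.0, 1.0], [0.01, 1.0, -0.0], [-1.0, 0.01, -0.01]]
```

Emit:
{"op": "step_arm", "data": {"commands": [{"xyz": [0,4,0],"turn": [0,0,0],"grip": 24},{"xyz": [0,7,0],"turn": [0,0,0],"grip": 24},{"xyz": [0,10,0],"turn": [0,0,0],"grip": 24},{"xyz": [0,10,0],"turn": [0,0,0],"grip": 24}]}}

```text
t: 6.7
tool_pos: [0.5408, -0.0958, 0.2297]
orientation: [-0.076, 0.965, 0.152]
force: [2.1, -4.1, -9.2]
opening: 0.0254
```

```bash
python3 chk.py
```

```text
t 6.7 q [-0.5  -0.51  2.19  0.43  1.01 -2.38] grasp uvn mm [ 13.  -16.7  94.4] F uvn [-4.1 -4.4 -8.4] open 25.4 toolR [[-0.01, 0.0, 1.0], [0.0, 1.0, -0.0], [-1.0, 0.0, -0.01]]
```

Moving left meets only friction (about 4 N), so the corner is open here. I'll carry on to the middle slot, then pause there.

Emit:
{"op": "step_arm", "data": {"commands": [{"xyz": [1,5,0],"turn": [0,0,0],"grip": 24},{"xyz": [1,10,0],"turn": [0,0,0],"grip": 24},{"xyz": [1,15,0],"turn": [0,0,0],"grip": 24},{"xyz": [1,20,0],"turn": [0,0,0],"grip": 24}]}}

```text
t: 7.2
tool_pos: [0.539, -0.0775, 0.2316]
orientation: [-0.079, 0.962, 0.149]
force: [-6.9, -6.9, 0.2]
opening: 0.0255
```

```bash
python3 chk.py
```

```text
t 7.2 q [-0.45 -0.54  2.21  0.4   1.   -2.32] grasp uvn mm [15.1  1.7 95.2] F uvn [-6.4 -5.7  4.7] open 25.5 toolR [[-0.0, -0.0, 1.0], [-0.0, 1.0, 0.0], [-1.0, -0.0, -0.0]]
```

Emit:
{"op": "step_arm", "data": {"commands": [{"xyz": [0,6,-1],"turn": [0,0,0],"grip": 24},{"xyz": [0,12,-1],"turn": [0,0,0],"grip": 24},{"xyz": [0,18,-1],"turn": [0,0,0],"grip": 24},{"xyz": [0,24,-1],"turn": [0,0,0],"grip": 24},{"xyz": [0,26,-1],"turn": [0,0,0],"grip": 24},{"xyz": [0,26,-1],"turn": [0,0,0],"grip": 24}]}}

```text
t: 7.95
tool_pos: [0.5342, -0.0509, 0.2311]
orientation: [-0.078, 0.961, 0.151]
force: [-2.8, -5.2, -0.3]
opening: 0.0253
```

```bash
python3 chk.py
```

```text
t 7.95 q [-0.39 -0.59  2.24  0.37  0.99 -2.25] grasp uvn mm [14.4 28.6 95.1] F uvn [-3.1 -4.7  1.8] open 25.3 toolR [[-0.0, 0.0, 1.0], [0.0, 1.0, -0.0], [-1.0, 0.0, -0.0]]
```

Side is about 0.139 rad (knob v = 28.6 mm), so the lever is in the middle slot. Pausing with the arm held still.

Emit:
{"op": "step_arm", "data": {"commands": [{"xyz": [0,0,0],"turn": [0,0,0],"grip": 24},{"xyz": [0,0,0],"turn": [0,0,0],"grip": 24},{"xyz": [0,0,0],"turn": [0,0,0],"grip": 24},{"xyz": [0,0,0],"turn": [0,0,0],"grip": 24},{"xyz": [0,0,0],"turn": [0,0,0],"grip": 24},{"xyz": [0,0,0],"turn": [0,0,0],"grip": 24},{"xyz": [0,0,0],"turn": [0,0,0],"grip": 24},{"xyz": [0,0,0],"turn": [0,0,0],"grip": 24},{"xyz": [0,0,0],"turn": [0,0,0],"grip": 24},{"xyz": [0,0,0],"turn": [0,0,0],"grip": 24},{"xyz": [0,0,0],"turn": [0,0,0],"grip": 24},{"xyz": [0,0,0],"turn": [0,0,0],"grip": 24}]}}

```text
t: 9.45
tool_pos: [0.5342, -0.0511, 0.2311]
orientation: [-0.077, 0.961, 0.151]
force: [-2.5, -5.7, -0.3]
opening: 0.0257
```

```bash
python3 chk.py
python3 - <<'E'
from plant import read_camera
import cv2
a=read_camera("scene")[80:310,180:360,::-1];cv2.imwrite("pics/s1.png",cv2.resize(a,None,fx=2.6,fy=2.6,interpolation=cv2.INTER_CUBIC))
E
```

```text
t 9.45 q [-0.39 -0.59  2.24  0.37  0.99 -2.25] grasp uvn mm [14.5 28.5 95.1] F uvn [-2.9 -5.2  1.7] open 25.7 toolR [[-0.0, 0.0, 1.0], [0.0, 1.0, -0.0], [-1.0, 0.0, -0.0]]
```

View pics/s1.png

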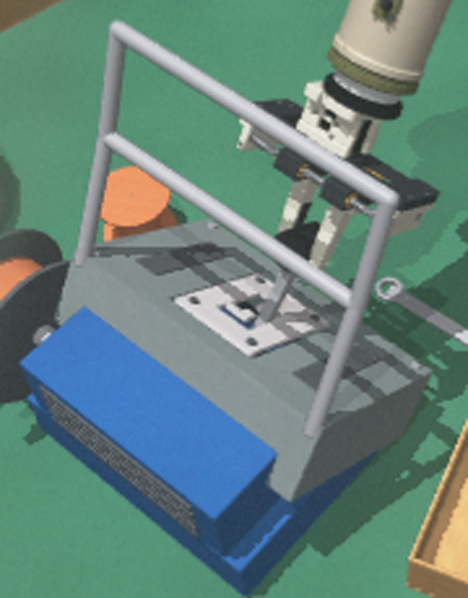

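The gripper still holds the knob and the rod (crop about (270,312)) has moved to the left side of the gate. Now up the second leg.

Emit:
{"op": "step_arm", "data": {"commands": [{"xyz": [0,0,5],"turn": [0,0,0],"grip": 24},{"xyz": [1,0,10],"turn": [0,0.02,0],"grip": 24},{"xyz": [2,0,15],"turn": [0,0.03,0],"grip": 24},{"xyz": [3,0,20],"turn": [0,0.04,0],"grip": 24},{"xyz": [4,0,25],"turn": [0,0.05,0],"grip": 24},{"xyz": [5,0,30],"turn": [0,0.06,0],"grip": 24},{"xyz": [6,0,35],"turn": [0,0.07,0],"grip": 24},{"xyz": [7,0,38],"turn": [0,0.08,0],"grip": 24},{"xyz": [7,0,38],"turn": [0,0.08,0],"grip": 24}]}}

```text
t: 10.62
tool_pos: [0.5692, -0.045, 0.2473]
orientation: [-0.084, 1.041, 0.149]
force: [-6.1, -4.1, 3.3]
opening: 0.0255
```

```bash
python3 chk.py
```

```text
t 10.625 q [-0.31 -0.42  2.06  0.27  1.03 -2.13] grasp uvn mm [52.3 28.8 88. ] F uvn [-3.6 -3.1  6.6] open 25.5 toolR [[-0.08, 0.0, 1.0], [0.0, 1.0, 0.0], [-1.0, 0.0, -0.08]]
```

Emit:
{"op": "step_arm", "data": {"commands": [{"xyz": [1,0,4],"turn": [0,0,0],"grip": 24},{"xyz": [2,0,8],"turn": [0,0.01,0],"grip": 24},{"xyz": [3,0,12],"turn": [0,0.02,0],"grip": 24},{"xyz": [4,0,15],"turn": [0,0.02,0],"grip": 24},{"xyz": [4,0,15],"turn": [0,0.02,0],"grip": 24}]}}

```text
t: 11.25
tool_pos: [0.5842, -0.0428, 0.2515]
orientation: [-0.085, 1.06, 0.148]
force: [-3.9, -4.4, 4.0]
opening: 0.0256
```

```bash
python3 chk.py
```

```text
t 11.25 q [-0.29 -0.36  2.01  0.25  1.04 -2.1 ] grasp uvn mm [67.  28.6 82.8] F uvn [-1.5 -3.7  5.9] open 25.6 toolR [[-0.1, 0.0, 0.99], [0.0, 1.0, -0.0], [-0.99, 0.0, -0.1]]
```

Emit:
{"op": "step_arm", "data": {"commands": [{"xyz": [0,-5,0],"turn": [0,0,0],"grip": 24},{"xyz": [0,-10,0],"turn": [0,0,0],"grip": 24},{"xyz": [0,-15,0],"turn": [0,0,0],"grip": 24},{"xyz": [0,-15,0],"turn": [0,0,0],"grip": 24}]}}

```text
t: 11.75
tool_pos: [0.5866, -0.0559, 0.2523]
orientation: [-0.084, 1.06, 0.151]
force: [-7.8, 4.0, 8.6]
opening: 0.0255
```

```bash
python3 chk.py
```

```text
t 11.75 q [-0.32 -0.34  1.99  0.27  1.05 -2.14] grasp uvn mm [67.6 15.3 83.3] F uvn [-0.9  5.3 11.1] open 25.5 toolR [[-0.1, 0.0, 0.99], [0.0, 1.0, -0.0], [-0.99, 0.0, -0.1]]
```

Emit:
{"op": "step_arm", "data": {"commands": [{"xyz": [0,-6,0],"turn": [0,0,0],"grip": 24},{"xyz": [0,-12,0],"turn": [0,0,0],"grip": 24},{"xyz": [0,-18,0],"turn": [0,0,0],"grip": 24},{"xyz": [0,-24,0],"turn": [0,0,0],"grip": 24},{"xyz": [0,-30,0],"turn": [0,0,0],"grip": 24},{"xyz": [0,-36,0],"turn": [0,0,0],"grip": 24},{"xyz": [0,-40,0],"turn": [0,0,0],"grip": 24},{"xyz": [0,-43,0],"turn": [0,0,0],"grip": 24},{"xyz": [0,-43,0],"turn": [0,0,0],"grip": 24}]}}

```text
t: 12.88
tool_pos: [0.593, -0.0974, 0.2503]
orientation: [-0.082, 1.062, 0.153]
force: [-5.0, 7.6, 3.2]
opening: 0.0255
```

```bash
python3 chk.py
```

```text
t 12.875 q [-0.41 -0.29  1.95  0.31  1.06 -2.24] grasp uvn mm [ 66.2 -26.7  81.9] F uvn [-1.1  8.3  4.8] open 25.5 toolR [[-0.1, 0.0, 0.99], [0.01, 1.0, -0.0], [-0.99, 0.01, -0.1]]
```

Emit:
{"op": "step_arm", "data": {"commands": [{"xyz": [0,-2,0],"turn": [0,0,0],"grip": 24},{"xyz": [0,-4,0],"turn": [0,0,0],"grip": 24},{"xyz": [0,-4,0],"turn": [0,0,0],"grip": 24}]}}

```text
t: 13.25
tool_pos: [0.5932, -0.0983, 0.2502]
orientation: [-0.08, 1.063, 0.158]
force: [-9.6, 19.6, 7.7]
opening: 0.0255
```

```bash
python3 chk.py
```

```text
t 13.25 q [-0.41 -0.28  1.95  0.32  1.07 -2.25] grasp uvn mm [ 66.2 -27.6  81.7] F uvn [-0.7 20.9  9.9] open 25.5 toolR [[-0.1, 0.0, 0.99], [0.01, 1.0, 0.0], [-0.99, 0.01, -0.1]]
```

The end wall is felt: 21 N at v = -27.6 mm. I'll ease off, open, then back out along the tool axis.

Emit:
{"op": "step_arm", "data": {"commands": [{"xyz": [0,3,0],"turn": [0,0,0],"grip": 24},{"xyz": [0,3,0],"turn": [0,0,0],"grip": 24},{"xyz": [0,3,0],"turn": [0,0,0],"grip": 85},{"xyz": [0,3,0],"turn": [0,0,0],"grip": 85},{"xyz": [0,3,0],"turn": [0,0,0],"grip": 85},{"xyz": [0,3,0],"turn": [0,0,0],"grip": 85},{"xyz": [0,3,0],"turn": [0,0,0],"grip": 85},{"xyz": [0,3,0],"turn": [0,0,0],"grip": 85},{"xyz": [0,3,0],"turn": [0,0,0],"grip": 85}]}}

```text
t: 14.38
tool_pos: [0.592, -0.1002, 0.2474]
orientation: [-0.084, 1.066, 0.15]
force: [0.4, -0.8, -0.6]
opening: 0.0843
```

```bash
python3 chk.py
```

```text
t 14.375 q [-0.41 -0.28  1.95  0.31  1.06 -2.24] grasp uvn mm [ 63.3 -29.3  80.3] F uvn [-0.1 -0.9 -0.6] open 84.3 toolR [[-0.11, 0.0, 0.99], [0.0, 1.0, -0.0], [-0.99, 0.0, -0.11]]
```

Emit:
{"op": "step_arm", "data": {"commands": [{"xyz": [-10,0,-1],"turn": [0,0,0],"grip": 85},{"xyz": [-20,0,-3],"turn": [0,0,0],"grip": 85},{"xyz": [-40,0,-8],"turn": [0,0,0],"grip": 85},{"xyz": [-60,0,-15],"turn": [0,0,0],"grip": 85},{"xyz": [-80,0,-25],"turn": [0,0,0],"grip": 85},{"xyz": [-80,0,-60],"turn": [0,0,0],"grip": 85},{"xyz": [-80,0,-80],"turn": [0,0,0],"grip": 85},{"xyz": [-80,0,-80],"turn": [0,0,0],"grip": 85},{"xyz": [-80,0,-80],"turn": [0,0,0],"grip": 85}]}}

```text
t: 15.5
tool_pos: [0.4854, -0.1182, 0.2802]
orientation: [-0.084, 1.064, 0.149]
force: [-0.4, -0.8, 1.2]
opening: 0.0849
```

```bash
python3 chk.py
python3 - <<'E'
from h import *
from plant import read_camera,camera_params
v=np.load("pose.npy")
for n,b,f in(("scene",(80,310,180,360),2.6),("top",(110,290,220,475),3)):
    P=camera_params(n); im=read_camera(n)[:,:,::-1].copy()
    im=cv2.resize(im[b[0]:b[1],b[2]:b[3]],None,fx=f,fy=f,interpolation=cv2.INTER_CUBIC)
    a=(proj(P,face2world(v[:3],[.0662,-.0276,.0817]))-[b[2],b[0]])*f; cv2.circle(im,tuple(int(i) for i in a),3,(0,0,255),-1)
    cv2.imwrite(f"pics/{n}_end.png",im)
E
```

```text
t 15.5 q [-0.58 -0.6   2.12  0.35  1.26 -2.36] grasp uvn mm [ -6.4 -29.9 169.2] F uvn [ 0.2 -0.7  1.3] open 84.9 toolR [[-0.11, 0.0, 0.99], [0.0, 1.0, -0.0], [-0.99, 0.0, -0.11]]
```

View pics/scene_end.png

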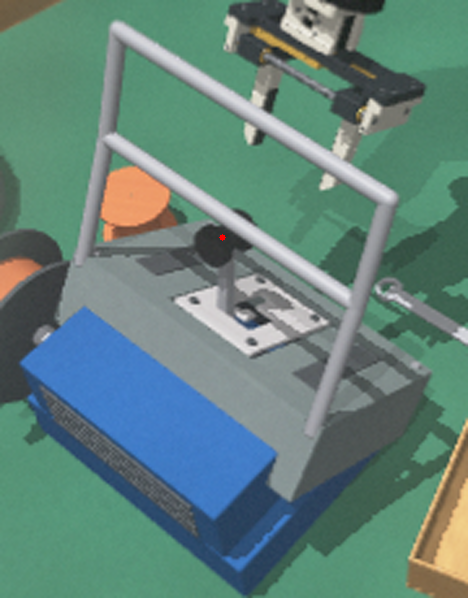

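View pics/top_end.png

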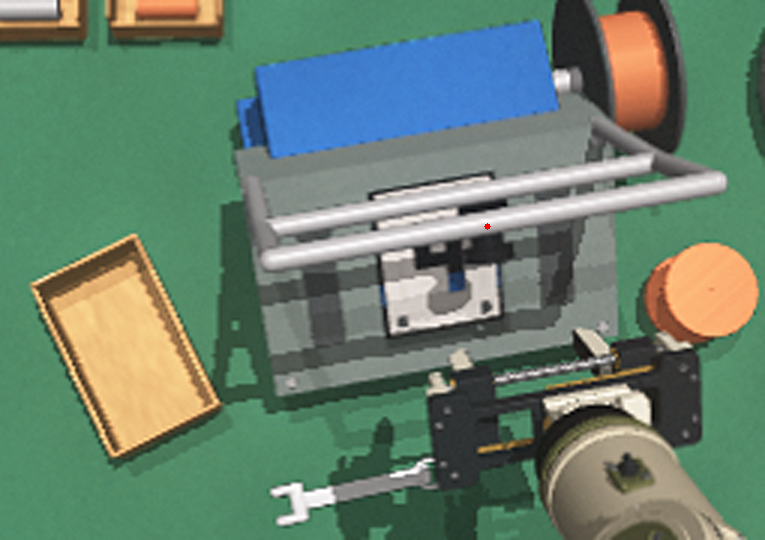

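The scene crop shows the knob at (222,237), on the predicted point for the high slot, with the gripper clear. The top crop shows the bin, spool and wrench where they were. I'll hand it in.

```bash
python3 -c "
from plant import robot; print(robot.close_job())"
```

```text
the job is handed in; nothing more can be done
None
```

The lever is in the high slot and let go, and the job was handed in at about 15.7 s of the 67 s allowed. The hand-in gives no verdict, so these are my own checks.

- **Gate position:** I fitted the console pose and gate shift (about 7 mm up-slope) from the scene and top images. The wrist camera agreed within about 3 px.
- **Middle slot:** I moved the lever up the low leg and left into the middle slot, then held it still for 1.5 s. The grasp point put lever_side at about 0.14 rad and lever_lean at about 0.07 rad.
- **High slot:** I took it up and then right until the end wall was felt, with the force rising from 8 to 21 N. That put lever_lean at about 0.33 rad and lever_side at about -0.14 rad. I then eased off, opened the jaws and backed about 110 mm clear.
- **Last checks:** The residual tool force was about 1 N, which is the noise level. The knob appeared at the predicted high-slot point in the scene image; in the top image a hoop tube covers it. By eye, the bin, spool and wrench had not moved; I did not measure them.
- **Hiccup:** the first long move stopped short when joint 2 reached its range limit (-0.89 rad), so I went round in smaller steps. Nothing was touched.

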